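# Find the rocking corner of a test-jig plate and press its shim flat

## Robot

A 6-joint arm with a two-finger parallel gripper is mounted at the origin on the work surface. World frame = base frame: x ahead of the robot, y to its left, z up, the work surface at z = 0. Lengths are in m, angles in rad, forces in N, time in s.
With the tool pointing down it reaches from about 0.275 to 0.825 m from the base axis. Payload 5.2 kg.
Tool frame: the origin (TCP) lies on the centre line of the jaws, within the pads' length; the fingertips stand 14 mm ahead of it and the grasp point (between the pads) lies 5 mm behind it; y points along the fingers, z is the direction in which the jaws open and shut, and the axes are right-handed (so a half turn about y gives the same grasp; the last joint's range is limited). The gripper opens to 93 mm and grips with 3 to 60 N. Pads are 15 mm wide; open, the fingers measure 128 mm over their backs; the gripper's body (75 mm by 188 mm) begins 65 mm behind the grasp point.
Start: joints at [1.135, 0.259, 1.535, -0, 1.348, -0.203], TCP at [0.127, 0.535, 0.194] pointing down, gripper open.
Joint ranges: [-3.14, 3.14], [-0.91, 2.08], [0.19, 2.58], [-1.22, 4.36], [0.22, 2.71], [-3.12, 3.12]. Speed limits (rad/s): [2.57, 2.57, 3.14, 3.14, 3.14, 3.14].

## Interface

Orientations are given as [roll, pitch, yaw] about the fixed x, y, z axes, in that order (R = Rz(yaw) Ry(pitch) Rx(roll)).
In Python, from station import readout, snapshot, robot gives the robot as it stands. The module is installed in compiled form; this text tells all that it offers.
- The arm moves only by the tool arm_command, never from a script. Its argument "deltas" is a list of rows, each a list of 7 numbers: the opening in per cent of the stroke, from 0 (shut) to 100 (fully open), then the shift along the tool's x, y, z in units of 30 mm (1.0 is 30 mm), then the turn, a rotation vector about the tool's x, y, z in units of 6 degrees (1.0 is 6 degrees). In form: [[grip, tx, ty, tz, ax, ay, az], ...]. A call has 1 to 8 rows; each row is the pose to reach, as a shift and turn from the pose commanded when the call began, along the tool's axes at that moment; what a row does not reach only later rows make up. A row lasts 1/12 s, in which the tool goes at most 41.7 mm and 7.16 degrees, less where a joint would pass 70% of its speed; a pose out of reach is approached as far as the arm can. A call with a gripper value outside its range is refused whole. The fingers move at their own pace and stop on an object; the grip force is fixed at half the most. Time passes only in rows, so rows that repeat a pose let the fingers close. It gives the time, the measured TCP pose, the force and the opening at its end, in the units of the state.
- readout.sense(): the state, without advancing time (a new reading comes with each control period).
- snapshot(name): name is "scene" or "top" or "wrist"; returns a dict with "frame" (420x560x3 uint8, red, green, blue), "intrinsics" (3x3 intrinsics, pixels), "rvec" (rotation vector, rad) and "tvec" (3), from world to camera coordinates, as OpenCV has them. Camera axes: x right, y down, z forward; pixel columns grow to the right and rows downward; lengths in m; the calibration is good to about 2 mm. The wrist camera is an equidistant fisheye: a pixel r from the principal point sees the ray r / f radians off the axis. A picture is of the moment at which its call begins. There is no depth.
- robot.hand_in(): hands the job in, once; it reports no verdict.
The state is a dict: "t": time; "qpos": joint angles; "joint_velocities": joint speeds; "effort": joint torques, N m; "tcp_pos": TCP position; "orientation": TCP orientation; "ft_force": force on the tool from outside, world axes, zero at the start; "ft_torque": the same for the moment, N m; "finger_gap": opening from 0.0 (shut) to 1.0 (fully open).
Only numpy, scipy, OpenCV 4.12 (cv2) and the standard library are available. Lean on these libraries where they do the work, as an engineer would, in place of code of your own. Each camera call takes 0.05 s, during which the arm holds its last target. There are 200 camera calls.

## Task

One corner of the brown test-jig plate rocks. With the fingertips, press the plate down at its corners one after another until you find the one that dips, then press the yellow shim key beside that corner down flat and let go. Leave the other three shim keys standing, lift nothing, and do not shift the meter, jar, screwdriver or tray.

Things in the scene. Friction and masses are not known exactly. Their poses are not given: they have to be found in the camera images.
- jig: Grey slab of the test jig, 190 x 310 x 8 mm, fixed to the green bench; origin at the centre of its underside on the bench, x axis away from the robot (within about 0.35 rad), y axis left. Four steel fence strips (6 mm thick, tops 36 mm above the bench, just below the plate's top) keep the plate in place. Under each plate corner hides a foot in a black sleeve; one of the four feet, a different one each time, is springy.
- plate: Loose dark-brown jig plate, 160 x 200 x 10 mm, 0.5 to 0.9 kg, resting on the four feet in line with the jig; origin at the centre of its underside, 28 mm above the bench, so its top is 38 mm above the bench. A green circuit board 76 x 104 mm with parts up to 13 mm above the plate's top fills its middle; the corners are bare.
- corner_nl (a point): Centre of the white 18 mm dot on the plate's top at its near left corner (near/far seen from the robot, left = its left), directly over the foot, 58 mm and 78 mm from the plate's centre along the plate's x and y. Normally 38 mm above the bench. Pressed at the dot, the rocking corner sinks 5 mm under about 4 N and springs back when let go; a sound corner gives less than 1 mm at 10 N.
- corner_nr (a point): Centre of the white 18 mm dot on the plate's top at its near right corner (near/far seen from the robot, left = its left), directly over the foot, 58 mm and 78 mm from the plate's centre along the plate's x and y. Normally 38 mm above the bench. Pressed at the dot, the rocking corner sinks 5 mm under about 4 N and springs back when let go; a sound corner gives less than 1 mm at 10 N.
- corner_fl (a point): Centre of the white 18 mm dot on the plate's top at its far left corner (near/far seen from the robot, left = its left), directly over the foot, 58 mm and 78 mm from the plate's centre along the plate's x and y. Normally 38 mm above the bench. Pressed at the dot, the rocking corner sinks 5 mm under about 4 N and springs back when let go; a sound corner gives less than 1 mm at 10 N.
- corner_fr (a point): Centre of the white 18 mm dot on the plate's top at its far right corner (near/far seen from the robot, left = its left), directly over the foot, 58 mm and 78 mm from the plate's centre along the plate's x and y. Normally 38 mm above the bench. Pressed at the dot, the rocking corner sinks 5 mm under about 4 N and springs back when let go; a sound corner gives less than 1 mm at 10 N.
- key_nl_top (a point): Centre of the top of the yellow round shim key of the near left corner: cap 28 mm across and 8 mm thick on a black post of the same width, 50 mm outward (along the jig's y) from that corner's dot. The top stands 47 mm above the bench when up, 38 mm (level with the plate's top) when flat.
- key_nr_top (a point): Centre of the top of the yellow round shim key of the near right corner: cap 28 mm across and 8 mm thick on a black post of the same width, 50 mm outward (along the jig's y) from that corner's dot. The top stands 47 mm above the bench when up, 38 mm (level with the plate's top) when flat.
- key_fl_top (a point): Centre of the top of the yellow round shim key of the far left corner: cap 28 mm across and 8 mm thick on a black post of the same width, 50 mm outward (along the jig's y) from that corner's dot. The top stands 47 mm above the bench when up, 38 mm (level with the plate's top) when flat.
- key_fr_top (a point): Centre of the top of the yellow round shim key of the far right corner: cap 28 mm across and 8 mm thick on a black post of the same width, 50 mm outward (along the jig's y) from that corner's dot. The top stands 47 mm above the bench when up, 38 mm (level with the plate's top) when flat.
- key_nl (a joint): How far the near left shim key is pressed, in m: 0 up, 0.009 flat on its post. It slides straight down against about 3 N of friction and stays where it is left. Going down it drives a brass shim under its foot: at the rocking corner it goes all the way and the corner is then firm; at a sound corner it jams about 4 mm down.
- key_nr (a joint): How far the near right shim key is pressed, in m: 0 up, 0.009 flat on its post. It slides straight down against about 3 N of friction and stays where it is left. Going down it drives a brass shim under its foot: at the rocking corner it goes all the way and the corner is then firm; at a sound corner it jams about 4 mm down.
- key_fl (a joint): How far the far left shim key is pressed, in m: 0 up, 0.009 flat on its post. It slides straight down against about 3 N of friction and stays where it is left. Going down it drives a brass shim under its foot: at the rocking corner it goes all the way and the corner is then firm; at a sound corner it jams about 4 mm down.
- key_fr (a joint): How far the far right shim key is pressed, in m: 0 up, 0.009 flat on its post. It slides straight down against about 3 N of friction and stays where it is left. Going down it drives a brass shim under its foot: at the rocking corner it goes all the way and the corner is then firm; at a sound corner it jams about 4 mm down.
- meter: Orange handheld meter lying flat, 150 x 75 x 34 mm with a black dial up to 42 mm, left of the jig; origin at the centre of its underside. Bystander.
- jar: Closed jar, 50 mm across, 60 mm tall, right of the jig; origin at the centre of its underside. Bystander.
- driver: Screwdriver, 170 mm long, lying beyond the jig roughly crosswise; its x axis runs along it. Bystander.
- tray: Small open blue tray, 90 x 70 x 25 mm, right of the jig; origin at the centre of its underside. Bystander.

How it is judged:
On the way, in this order (a step that is already met when the one before it is completed fails the run):
1. the rocking corner is pressed with the fingers and seen to dip, with all four shim keys still up (contact force between the fingers and plate above 1 N and height (world z) of any of corner_nl, corner_nr, corner_fl, corner_fr below 0.0355 m and value of joint each of key_nl, key_nr, key_fl, key_fr below 0.0025 m), for 0.05 s.
2. that corner's shim key is pressed flat, the other three still standing (((value of joint key_nl above 0.0075 m and value of joint each of key_nr, key_fl, key_fr below 0.0025 m) or (value of joint key_nr above 0.0075 m and value of joint each of key_nl, key_fl, key_fr below 0.0025 m) or (value of joint key_fl above 0.0075 m and value of joint each of key_nl, key_nr, key_fr below 0.0025 m) or (value of joint key_fr above 0.0075 m and value of joint each of key_nl, key_nr, key_fl below 0.0025 m))), for 0.2 s.
At the end, for the whole second after the job is handed in: Exactly one shim key, that of the rocking corner, is flat (within 1.5 mm of its 9 mm travel), the other three are down less than 2.5 mm, and the plate lies at rest on its feet, every corner within 1.7 mm of its normal height (((value of joint key_nl above 0.0075 m and value of joint each of key_nr, key_fl, key_fr below 0.0025 m) or (value of joint key_nr above 0.0075 m and value of joint each of key_nl, key_fl, key_fr below 0.0025 m) or (value of joint key_fl above 0.0075 m and value of joint each of key_nl, key_nr, key_fr below 0.0025 m) or (value of joint key_fr above 0.0075 m and value of joint each of key_nl, key_nr, key_fl below 0.0025 m)) and height (world z) of corner_nl between 0.0363 and 0.0397 m and height (world z) of corner_nr between 0.0363 and 0.0397 m and height (world z) of corner_fl between 0.0363 and 0.0397 m and height (world z) of corner_fr between 0.0363 and 0.0397 m and linear speed of plate below 0.01 m/s); the robot touches nothing.
It fails at once if the plate is lifted (its middle more than 6 mm, or any corner more than 10 mm; the rock itself raises the opposite corner by 5 mm) (height (world z) of plate above 0.034 m or height (world z) of any of corner_nl, corner_nr, corner_fl, corner_fr above 0.048 m).
It fails at once if a shim key at a sound corner is pressed (two keys down more than 2.5 mm) (value of joint each of key_nl, key_nr above 0.0025 m or value of joint each of key_nl, key_fl above 0.0025 m or value of joint each of key_nl, key_fr above 0.0025 m or value of joint each of key_nr, key_fl above 0.0025 m or value of joint each of key_nr, key_fr above 0.0025 m or value of joint each of key_fl, key_fr above 0.0025 m).
It fails at once if the meter, jar, screwdriver or tray is shifted by more than 15 mm (distance of any of meter, jar, driver, tray from where it was at the start of the episode above 0.015 m).
It also fails if it takes over 48 s, if anything falls off the work surface, if the arm or the gripper's body presses on something with over 40 N, if the wrist force passes 120 N, or if a joint passes its speed limit or range.

## Working session

There is one attempt and no reset: what is moved stays moved. The work goes in short steps, Python scripts to look and compute and a tool call to move; the robot and the scene stay as the last step left them, time stands still between calls to the robot, and variables do not carry over. Pictures are saved under pics/ and viewed, about 8 in all and at most 12, crops included, and the job is handed in when it is done.

Besides the shell and the picture viewer there is one more tool, called after "Emit:" in YAML: its name, and indented under it one key for each argument. arm_command: Moves the arm, as the interface text tells. Its arguments: {"type":"object","properties":{"deltas":{"type":"array","items":{"type":"array","items":{"type":"number"}}}},"required":["deltas"]}

```bash
mkdir -p pics
cat > h.py <<'E'
import numpy as np, cv2
from station import readout, snapshot, robot
from scipy.spatial.transform import Rotation as R
def save(n,f): cv2.imwrite('pics/'+n,f[:,:,::-1])
def ray2plane(s,uv,z):
    K=s['intrinsics'];Rm=cv2.Rodrigues(np.array(s['rvec'],float))[0];t=np.array(s['tvec'],float).ravel()
    c=-Rm.T@t; d=Rm.T@np.linalg.inv(K)@np.array([uv[0],uv[1],1.])
    return c+d*(z-c[2])/d[2]
def st():
    s=readout.sense()
    print({k:np.round(s[k],4).tolist() for k in('t','tcp_pos','orientation','ft_force','finger_gap','qpos')})
    return s
E
python3 - <<'E'
from h import *
s=st(); print(R.from_euler('xyz',s['orientation']).as_matrix().round(3))
a=snapshot('top');save('top1.png',a['frame'])
import pickle;pickle.dump(a,open('top.pkl','wb'))
f=a['frame'];hsv=cv2.cvtColor(f,cv2.COLOR_RGB2HSV)
for nm,lo,hi,z in(('yellow',(22,120,120),(35,255,255),.047),('white',(0,0,200),(180,50,255),.038)):
    n,l,b,c=cv2.connectedComponentsWithStats(cv2.inRange(hsv,lo,hi))
    for i in range(1,n):
        if b[i,4]>25: print(nm,b[i].tolist(),c[i].round(1),ray2plane(a,c[i],z).round(4))
E
```

```text
{'t': 0.0, 'tcp_pos': [0.1266, 0.5346, 0.1933], 'orientation': [-1.5725, 0.0004, -0.2329], 'ft_force': [-0.1507, -0.6627, 0.1546], 'finger_gap': 1.0026, 'qpos': [1.1352, 0.2593, 1.536, -0.0, 1.348, -0.2028]}
[[ 0.973 -0.001  0.231]
 [-0.231 -0.002  0.973]
 [-0.    -1.    -0.002]]
yellow [347, 196, 14, 14, 140] [353.9 202.3] [ 0.6322 -0.156   0.047 ]
yellow [227, 208, 14, 13, 148] [233.3 214.2] [0.6032 0.0955 0.047 ]
yellow [348, 251, 20, 13, 160] [359.9 257.2] [ 0.5169 -0.1666  0.047 ]
yellow [231, 263, 20, 14, 167] [238.4 269.6] [0.4887 0.0815 0.047 ]
white [92, 0, 98, 53, 4510] [141.1  26.6] [1.0303 0.3156 0.038 ]
white [194, 0, 8, 9, 40] [196.9   2.8] [1.0927 0.1938 0.038 ]
white [191, 0, 96, 55, 4171] [243.2  29.7] [1.0283 0.0871 0.038 ]
white [290, 0, 95, 57, 5078] [336.1  28. ] [ 1.0375 -0.1227  0.038 ]
white [387, 0, 11, 11, 66] [390.8   4.4] [ 1.1001 -0.2489  0.038 ]
white [484, 8, 62, 52, 1773] [508.6  39.5] [ 1.0186 -0.5161  0.038 ]
white [388, 11, 94, 48, 2872] [431.2  37.9] [ 1.0183 -0.3386  0.038 ]
white [36, 16, 53, 34, 552] [67.8 34.5] [1.007 0.476 0.038]
white [0, 53, 560, 23, 5267] [277.2  64.7] [0.9449 0.0094 0.038 ]
white [0, 144, 38, 133, 2620] [ 12.4 226.7] [0.5723 0.5491 0.038 ]
white [327, 201, 8, 8, 55] [330.5 204.8] [ 0.6281 -0.1076  0.038 ]
white [253, 208, 8, 9, 57] [256.5 211.9] [0.6104 0.0479 0.038 ]
white [398, 234, 22, 22, 369] [408.2 244.9] [ 0.5448 -0.2696  0.038 ]
white [305, 240, 16, 9, 125] [312.1 243.9] [ 0.5444 -0.069   0.038 ]
white [333, 256, 9, 8, 61] [337.  259.4] [ 0.5127 -0.1204  0.038 ]
white [258, 263, 9, 9, 62] [261.7 267.1] [0.4952 0.0346 0.038 ]
```

View pics/top1.png

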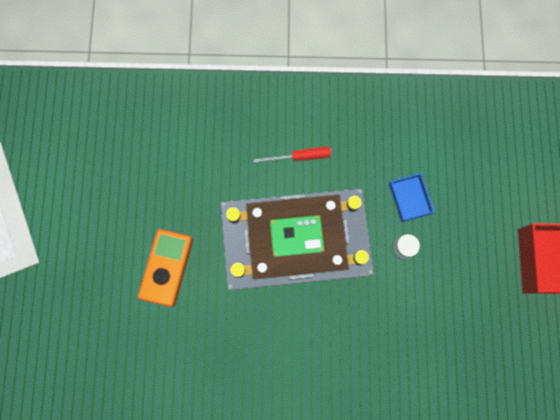

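The top view shows the jig with the plate on it. The white dots are at (257,212) fl, (330,205) fr, (262,267) nl and (337,259) nr. Their spacings come out at 156 × 116 mm, as specified, and the jig yaw is about 0.113. I'll shut the jaws and go above nl.

Emit:
arm_command:
  deltas:
    - [0,15.8,0,-13.4,0,-3.3,0]
    - [0,15.8,0,-13.4,0,-3.3,0]
    - [0,15.8,0,-13.4,0,-3.3,0]
    - [0,15.8,0,-13.4,0,-3.3,0]
    - [0,15.8,0,-13.4,0,-3.3,0]
    - [0,15.8,0,-13.4,0,-3.3,0]
    - [0,15.8,0,-13.4,0,-3.3,0]
    - [0,15.8,0,-13.4,0,-3.3,0]

```text
t: 0.72
tcp_pos: [0.3195, 0.2725, 0.1939]
orientation: [-1.571, 0.0, 0.113]
ft_force: [0.8, 1.0, -0.3]
finger_gap: 0.475
```

Emit:
arm_command:
  deltas:
    - [0,4.9,3.3,-8.5,0,0,0]
    - [0,4.9,3.3,-8.5,0,0,0]
    - [0,4.9,3.3,-8.5,0,0,0]
    - [0,4.9,3.3,-8.5,0,0,0]
    - [0,4.9,3.3,-8.5,0,0,0]
    - [0,4.9,3.3,-8.5,0,0,0]
    - [0,4.9,3.3,-8.5,0,0,0]
    - [0,4.9,3.3,-8.5,0,0,0]

```text
t: 1.38
tcp_pos: [0.4955, 0.0337, 0.0932]
orientation: [-1.572, 0.001, 0.11]
ft_force: [0.4, -0.6, -0.1]
finger_gap: 0.007
```

Emit:
arm_command:
  deltas:
    - [0,0,0,0,0,0,0]
    - [0,0,0,0,0,0,0]
    - [0,0,0,0,0,0,0]

```text
t: 1.63
tcp_pos: [0.493, 0.0382, 0.0949]
orientation: [-1.57, 0.001, 0.113]
ft_force: [-0.1, -0.8, -0.1]
finger_gap: 0.008
```

Run:
```python
from h import *
s=st()
a=snapshot('scene');save('sc1.png',a['frame'])
w=snapshot('wrist')['frame'];save('both1.png',cv2.resize(np.hstack([a['frame'],w]),(800,300),interpolation=cv2.INTER_AREA))
```

```text
{'t': 1.6333, 'tcp_pos': [0.493, 0.0382, 0.0949], 'orientation': [-1.57, 0.0015, 0.1127], 'ft_force': [-0.1123, -0.7575, -0.1366], 'finger_gap': 0.008, 'qpos': [-0.149, 0.2541, 1.804, 0.0004, 1.0851, -1.8327]}
```

View pics/both1.png

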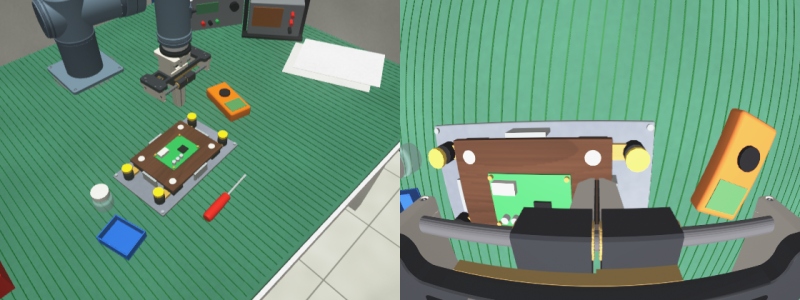

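The scene view (left) has the gripper above the near-left part of the jig, with the nl dot at about (191,129) and the shut fingertips above it. I'll cross-check the dots with the scene camera.

Run:
```python
from h import *
a=snapshot('scene');f=a['frame'];hsv=cv2.cvtColor(f,cv2.COLOR_RGB2HSV)
for nm,lo,hi,z in(('yellow',(22,120,120),(35,255,255),.043),('white',(0,0,190),(180,60,255),.038)):
    n,l,b,c=cv2.connectedComponentsWithStats(cv2.inRange(hsv,lo,hi))
    for i in range(1,n):
        p=ray2plane(a,c[i],z)
        if b[i,4]>25 and .4<p[0]<.7 and -.2<p[1]<.15: print(nm,b[i].tolist(),c[i].round(1),p.round(4))
for p in [(.493,.0382,.081),(.495,.0346,.038)]:
    print(cv2.projectPoints(np.array([p]),np.array(a['rvec'],float),np.array(a['tvec'],float),a['intrinsics'],None)[0].ravel())
```

```text
yellow [262, 157, 13, 13, 125] [268.2 163. ] [0.4913 0.0842 0.043 ]
yellow [305, 182, 14, 13, 143] [311.3 188.2] [0.6063 0.0972 0.043 ]
yellow [170, 229, 23, 14, 210] [179.4 235.9] [ 0.5231 -0.1676  0.043 ]
yellow [214, 262, 23, 15, 233] [223.3 269.1] [ 0.6374 -0.1546  0.043 ]
white [249, 175, 8, 6, 42] [252.5 177.5] [0.4972 0.0346 0.038 ]
white [273, 179, 19, 11, 34] [282.8 184.5] [0.5555 0.0661 0.038 ]
white [209, 187, 17, 14, 32] [216.8 193.6] [ 0.482  -0.0479  0.038 ]
white [292, 201, 9, 7, 53] [295.8 204. ] [0.6122 0.0478 0.038 ]
white [220, 206, 17, 13, 106] [227.7 211.7] [ 0.535  -0.0625  0.038 ]
white [193, 218, 10, 8, 55] [197.5 221.6] [ 0.5147 -0.1203  0.038 ]
white [272, 228, 18, 17, 47] [280.4 235.8] [ 0.6493 -0.0287  0.038 ]
white [200, 240, 19, 14, 43] [208.9 246.9] [ 0.5779 -0.1414  0.038 ]
white [237, 249, 10, 9, 66] [241.3 253.2] [ 0.6298 -0.1074  0.038 ]
[251.35609178 160.4412906 ]
[251.80221136 176.948765  ]
```

Emit:
arm_command:
  deltas:
    - [0,0.1,1.2,-0.13,0,0,0]
    - [0,0.1,1.2,-0.13,0,0,0]
    - [0,0.1,1.2,-0.13,0,0,0]
    - [0,0.1,1.2,-0.13,0,0,0]

```text
t: 2.12
tcp_pos: [0.4972, 0.0346, 0.06]
orientation: [-1.571, 0.0, 0.114]
ft_force: [0.2, -0.7, 0.3]
finger_gap: 0.006
```

Emit:
arm_command:
  deltas:
    - [0,0,0.08,0,0,0,0]
    - [0,0,0.08,0,0,0,0]
    - [0,0,0.08,0,0,0,0]

```text
t: 2.37
tcp_pos: [0.4978, 0.0341, 0.0576]
orientation: [-1.571, -0.001, 0.113]
ft_force: [0.1, 0.6, 0.0]
finger_gap: 0.004
```

Emit:
arm_command:
  deltas:
    - [0,0,0.1,0,0,0,0]
    - [0,0,0.1,0,0,0,0]
    - [0,0,0.1,0,0,0,0]

```text
t: 2.62
tcp_pos: [0.4973, 0.0339, 0.0537]
orientation: [-1.571, 0.0, 0.113]
ft_force: [0.7, -0.1, -0.2]
finger_gap: 0.005
```

Emit:
arm_command:
  deltas:
    - [0,0,0.07,0,0,0,0]
    - [0,0,0.07,0,0,0,0]
    - [0,0,0.07,0,0,0,0]

```text
t: 2.87
tcp_pos: [0.4972, 0.034, 0.0514]
orientation: [-1.571, 0.0, 0.113]
ft_force: [0.2, -0.5, 0.4]
finger_gap: 0.006
```

Emit:
arm_command:
  deltas:
    - [0,0,0.07,0,0,0,0]
    - [0,0,0.07,0,0,0,0]
    - [0,0,0.07,0,0,0,0]

```text
t: 3.12
tcp_pos: [0.4972, 0.034, 0.0493]
orientation: [-1.571, 0.0, 0.113]
ft_force: [0.8, 0.6, 0.0]
finger_gap: 0.007
```

Emit:
arm_command:
  deltas:
    - [0,0,0.05,0,0,0,0]
    - [0,0,0.05,0,0,0,0]
    - [0,0,0.05,0,0,0,0]

```text
t: 3.37
tcp_pos: [0.4973, 0.034, 0.0479]
orientation: [-1.571, 0.0, 0.113]
ft_force: [0.0, -0.4, -0.9]
finger_gap: 0.007
```

Emit:
arm_command:
  deltas:
    - [0,0,0.05,0,0,0,0]
    - [0,0,0.05,0,0,0,0]
    - [0,0,0.05,0,0,0,0]

```text
t: 3.62
tcp_pos: [0.4973, 0.034, 0.0464]
orientation: [-1.571, 0.0, 0.113]
ft_force: [0.2, -0.1, 0.2]
finger_gap: 0.003
```

Still no force at a computed tip height of 32 mm, so I'll look from close by.

Run:
```python
from h import *
a=snapshot('scene');f=a['frame'][100:280,150:350]
for p in [(.497,.034,.032)]:
    print(cv2.projectPoints(np.array([p]),np.array(a['rvec'],float),np.array(a['tvec'],float),a['intrinsics'],None)[0].ravel())
f=cv2.resize(f,(660,594),interpolation=cv2.INTER_CUBIC)
save('sc2.png',f)
```

```text
[252.3666486  179.61929366]
```

View pics/sc2.png

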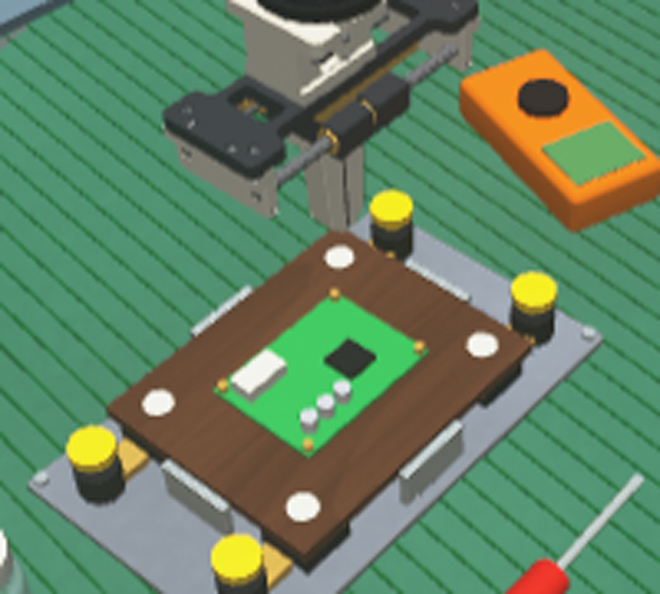

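The shut fingertips show at crop (335,228), about 10 px above where calibration puts them. They're either higher than computed or nearer the robot, so I'll check the wrist and top views.

Run:
```python
from h import *
w=snapshot('wrist')
print(w['intrinsics'],np.round(w['rvec'],4),np.round(w['tvec'],4))
Rm=cv2.Rodrigues(np.array(w['rvec'],float))[0];t=np.array(w['tvec'],float).ravel();print((-Rm.T@t).round(3),Rm.round(3))
def proj(p):
    c=Rm@np.array(p)+t; th=np.arctan2(np.hypot(*c[:2]),c[2]); f=w['intrinsics'][0,0];d=c[:2]/np.hypot(*c[:2])
    return (w['intrinsics'][:2,2]+f*th*d).round(1)
for p in[(.4962,.0346,.038),(.5137,-.1204,.038),(.497,.034,.032),(.497,.034,.0464),(.497,.034,.0514)]:print(p,proj(p))
a=snapshot('top');c=cv2.resize(a['frame'][190:300,190:390],(560,308),interpolation=cv2.INTER_CUBIC)
s=cv2.resize(w['frame'],(373,280)); 
o=np.vstack([c,w['frame'][140:420]]);save('w2.png',o)
```

```text
[[325.1922621    0.         275.12938311]
 [  0.         325.1922621  211.25933251]
 [  0.           0.           1.        ]] [-1.9471 -2.1806 -0.3281] [ 0.0215 -0.4657  0.1051]
[0.414 0.025 0.238] [[-0.113  0.994 -0.001]
 [ 0.949  0.108  0.295]
 [ 0.293  0.032 -0.955]]
(0.4962, 0.0346, 0.038) [275.1 241.9]
(0.5137, -0.1204, 0.038) [ 71.9 237.6]
(0.497, 0.034, 0.032) [274.1 239.5]
(0.497, 0.034, 0.0464) [274.  247.9]
(0.497, 0.034, 0.0514) [274.  251.1]
```

View pics/w2.png

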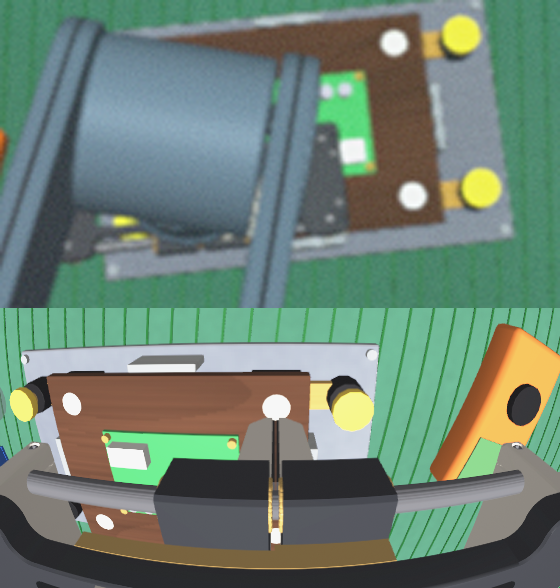

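The wrist view has the nl dot at (276,240), matching the calibration to 2 px. The fingertips cut in at about row 250, so they're higher than computed but laterally on the dot. I'll keep descending in small steps and watch the force.

Emit:
arm_command:
  deltas:
    - [0,0,0.1,0,0,0,0]
    - [0,0,0.1,0,0,0,0]

```text
t: 3.93
tcp_pos: [0.4971, 0.034, 0.0431]
orientation: [-1.571, 0.0, 0.113]
ft_force: [-0.0, -0.0, -0.2]
finger_gap: 0.004
```

Emit:
arm_command:
  deltas:
    - [0,0,0.07,0,0,0,0]
    - [0,0,0.07,0,0,0,0]

```text
t: 4.1
tcp_pos: [0.4971, 0.034, 0.041]
orientation: [-1.571, 0.001, 0.113]
ft_force: [-0.6, -0.3, 0.3]
finger_gap: 0.006
```

Emit:
arm_command:
  deltas:
    - [0,0,0.07,0,0,0,0]
    - [0,0,0.07,0,0,0,0]

```text
t: 4.27
tcp_pos: [0.4971, 0.034, 0.039]
orientation: [-1.571, 0.0, 0.113]
ft_force: [0.2, -0.6, 0.6]
finger_gap: 0.007
```

Emit:
arm_command:
  deltas:
    - [0,0,0.07,0,0,0,0]
    - [0,0,0.07,0,0,0,0]

```text
t: 4.43
tcp_pos: [0.4972, 0.034, 0.0369]
orientation: [-1.571, 0.0, 0.113]
ft_force: [0.4, -0.5, 0.3]
finger_gap: 0.006
```

Emit:
arm_command:
  deltas:
    - [0,0,0.07,0,0,0,0]
    - [0,0,0.07,0,0,0,0]

```text
t: 4.6
tcp_pos: [0.4972, 0.034, 0.0348]
orientation: [-1.571, 0.0, 0.113]
ft_force: [0.1, -0.2, -0.1]
finger_gap: 0.005
```

Run:
```python
from h import *
st()
w=snapshot('wrist')['frame'][190:290,200:360];a=snapshot('scene')['frame'][120:220,180:340]
save('p5.png',cv2.resize(np.hstack([w,a]),(800,250),interpolation=cv2.INTER_CUBIC))
```

```text
{'t': 4.6, 'tcp_pos': [0.4972, 0.034, 0.0348], 'orientation': [-1.5707, 0.0004, 0.1128], 'ft_force': [0.1068, -0.2098, -0.1426], 'finger_gap': 0.0053, 'qpos': [-0.1559, 0.3383, 1.8625, -0.0, 0.9412, -1.8395]}
```

View pics/p5.png

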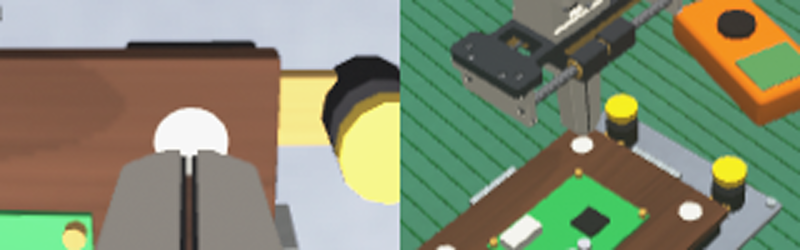

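Both views agree that the tip is on the dot's axis and still about 10 mm above it: wrist tip at (276,251), scene tip about 5 px above the dot. The shut fingers reach less far ahead than the text says. I'll go on down.

Emit:
arm_command:
  deltas:
    - [0,0,0.1,0,0,0,0]
    - [0,0,0.1,0,0,0,0]

```text
t: 4.87
tcp_pos: [0.4971, 0.034, 0.0317]
orientation: [-1.571, 0.0, 0.113]
ft_force: [-0.6, 0.7, -0.1]
finger_gap: 0.005
```

Emit:
arm_command:
  deltas:
    - [0,0,0.07,0,0,0,0]
    - [0,0,0.07,0,0,0,0]

```text
t: 5.03
tcp_pos: [0.4971, 0.034, 0.0297]
orientation: [-1.571, 0.001, 0.113]
ft_force: [-0.3, -1.0, -0.5]
finger_gap: 0.001
```

Emit:
arm_command:
  deltas:
    - [0,0,0.05,0,0,0,0]
    - [0,0,0.05,0,0,0,0]

```text
t: 5.2
tcp_pos: [0.4972, 0.034, 0.0282]
orientation: [-1.571, 0.0, 0.113]
ft_force: [0.7, -0.2, 0.5]
finger_gap: 0.004
```

Emit:
arm_command:
  deltas:
    - [0,0,0.05,0,0,0,0]
    - [0,0,0.05,0,0,0,0]

```text
t: 5.37
tcp_pos: [0.4973, 0.034, 0.0268]
orientation: [-1.571, 0.0, 0.113]
ft_force: [1.2, -0.1, -0.0]
finger_gap: 0.006
```

Emit:
arm_command:
  deltas:
    - [0,0,0.05,0,0,0,0]
    - [0,0,0.05,0,0,0,0]

```text
t: 5.53
tcp_pos: [0.4972, 0.034, 0.0253]
orientation: [-1.571, 0.0, 0.113]
ft_force: [0.6, 0.4, -0.3]
finger_gap: 0.005
```

Emit:
arm_command:
  deltas:
    - [0,0,0.05,0,0,0,0]
    - [0,0,0.05,0,0,0,0]

```text
t: 5.7
tcp_pos: [0.4972, 0.034, 0.0238]
orientation: [-1.571, 0.0, 0.113]
ft_force: [-0.3, -0.2, -0.3]
finger_gap: 0.003
```

Emit:
arm_command:
  deltas:
    - [0,0,0.05,0,0,0,0]
    - [0,0,0.05,0,0,0,0]

```text
t: 5.87
tcp_pos: [0.4972, 0.034, 0.0223]
orientation: [-1.571, 0.0, 0.113]
ft_force: [0.1, 0.4, 0.3]
finger_gap: -0.0
```

Emit:
arm_command:
  deltas:
    - [0,0,0.05,0,0,0,0]
    - [0,0,0.05,0,0,0,0]

```text
t: 6.03
tcp_pos: [0.4972, 0.034, 0.0208]
orientation: [-1.571, 0.0, 0.113]
ft_force: [0.8, 0.3, -0.4]
finger_gap: 0.006
```

Emit:
arm_command:
  deltas:
    - [0,0,0.05,0,0,0,0]
    - [0,0,0.05,0,0,0,0]

```text
t: 6.2
tcp_pos: [0.4972, 0.034, 0.0193]
orientation: [-1.571, 0.0, 0.113]
ft_force: [-0.5, -0.8, 0.5]
finger_gap: 0.006
```

Run:
```python
from h import *
st()
w=snapshot('wrist')['frame'][190:290,200:360];a=snapshot('scene')['frame'][140:220,200:328]
save('p6.png',np.hstack([cv2.resize(w,(400,250),interpolation=cv2.INTER_CUBIC),cv2.resize(a,(400,250),interpolation=cv2.INTER_CUBIC)]))
```

```text
{'t': 6.2, 'tcp_pos': [0.4972, 0.034, 0.0193], 'orientation': [-1.5708, 0.0003, 0.1128], 'ft_force': [-0.5235, -0.7832, 0.4535], 'finger_gap': 0.0061, 'qpos': [-0.156, 0.361, 1.8772, -0.0, 0.9037, -1.8395]}
```

View pics/p6.png

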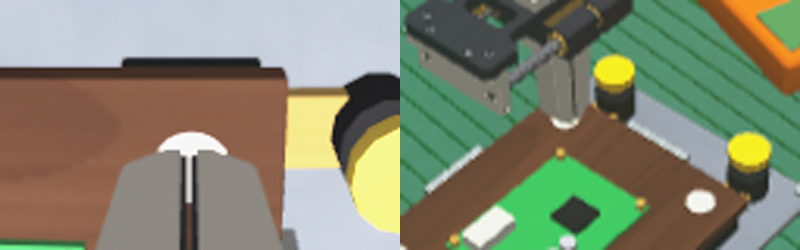

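The tip now covers the upper part of the dot in both views (scene tip about (570,123), dot rim showing below), with a few mm still to go. Continuing.

Emit:
arm_command:
  deltas:
    - [0,0,0.05,0,0,0,0]
    - [0,0,0.05,0,0,0,0]

```text
t: 6.47
tcp_pos: [0.4973, 0.034, 0.0178]
orientation: [-1.571, 0.0, 0.113]
ft_force: [-0.3, -0.3, -0.6]
finger_gap: 0.004
```

Emit:
arm_command:
  deltas:
    - [0,0,0.05,0,0,0,0]
    - [0,0,0.05,0,0,0,0]

```text
t: 6.63
tcp_pos: [0.4972, 0.034, 0.0163]
orientation: [-1.571, 0.0, 0.113]
ft_force: [0.2, -0.8, 0.2]
finger_gap: 0.005
```

Emit:
arm_command:
  deltas:
    - [0,0,0.05,0,0,0,0]
    - [0,0,0.05,0,0,0,0]

```text
t: 6.8
tcp_pos: [0.4972, 0.034, 0.0148]
orientation: [-1.571, 0.0, 0.113]
ft_force: [-0.6, -0.5, -0.9]
finger_gap: 0.008
```

Emit:
arm_command:
  deltas:
    - [0,0,0.05,0,0,0,0]
    - [0,0,0.05,0,0,0,0]

```text
t: 6.97
tcp_pos: [0.4975, 0.034, 0.0137]
orientation: [-1.571, -0.0, 0.113]
ft_force: [-0.3, 0.9, 2.8]
finger_gap: 0.003
```

Emit:
arm_command:
  deltas:
    - [0,0,0.05,0,0,0,0]
    - [0,0,0.05,0,0,0,0]

```text
t: 7.13
tcp_pos: [0.4975, 0.0339, 0.0136]
orientation: [-1.571, -0.001, 0.113]
ft_force: [-5.6, 0.6, 16.3]
finger_gap: 0.005
```

Emit:
arm_command:
  deltas:
    - [0,0,0.05,0,0,0,0]
    - [0,0,0.05,0,0,0,0]

```text
t: 7.3
tcp_pos: [0.4976, 0.034, 0.0135]
orientation: [-1.571, -0.001, 0.113]
ft_force: [-10.0, 1.6, 30.4]
finger_gap: 0.005
```

Run:
```python
from h import *
s=st();print(np.round(s['ft_torque'],3))
w=snapshot('wrist')['frame'][140:420,0:560];a=snapshot('scene')['frame'][120:240,180:372]
save('p7.png',np.hstack([cv2.resize(w,(400,200),interpolation=cv2.INTER_AREA),cv2.resize(a,(400,250),interpolation=cv2.INTER_CUBIC)[:200]]))
```

```text
{'t': 7.3, 'tcp_pos': [0.4976, 0.034, 0.0135], 'orientation': [-1.5714, -0.0012, 0.1133], 'ft_force': [-10.0416, 1.5874, 30.4412], 'finger_gap': 0.005, 'qpos': [-0.1556, 0.3695, 1.8828, -0.0004, 0.888, -1.8395]}
[0.186 1.805 0.002]
```

View pics/p7.png

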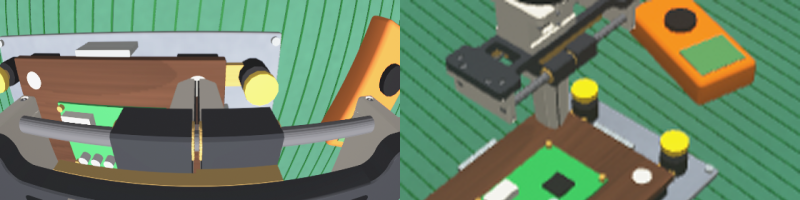

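Contact is at the fingertips, since the moment fits a centred load. It starts at TCP z 0.0137, and the nl corner stays rigid at 30 N, so nl is sound. It also calibrates the tips at about TCP + 24 mm in z. Next is nr.

Emit:
arm_command:
  deltas:
    - [0,0,-0.85,0,0,0,0]
    - [0,0,-0.85,0,0,0,0]
    - [0,0,-0.85,-5.18,0,0,0]
    - [0,0,-0.85,-5.18,0,0,0]
    - [0,0,-0.85,-5.18,0,0,0]
    - [0,0,-0.85,-5.18,0,0,0]
    - [0,0,-0.85,-5.18,0,0,0]
    - [0,0,-0.85,-5.18,0,0,0]

```text
t: 8.07
tcp_pos: [0.5148, -0.122, 0.0355]
orientation: [-1.571, 0.0, 0.109]
ft_force: [-0.6, 0.6, -0.7]
finger_gap: 0.002
```

Emit:
arm_command:
  deltas:
    - [0,0,0.5,0,0,0,0]
    - [0,0,0.5,0,0,0,0]
    - [0,0,0.5,0,0,0,0]

```text
t: 8.32
tcp_pos: [0.5136, -0.1187, 0.0202]
orientation: [-1.569, 0.002, 0.114]
ft_force: [-0.6, 0.7, -0.7]
finger_gap: 0.009
```

Emit:
arm_command:
  deltas:
    - [0,0,0.13,0,0,0,0]
    - [0,0,0.13,0,0,0,0]
    - [0,0,0.13,0,0,0,0]

```text
t: 8.57
tcp_pos: [0.5149, -0.1199, 0.0173]
orientation: [-1.571, -0.0, 0.114]
ft_force: [-0.1, -1.0, 0.4]
finger_gap: 0.005
```

Emit:
arm_command:
  deltas:
    - [0,0,0.05,0,0,0,0]
    - [0,0,0.05,0,0,0,0]
    - [0,0,0.05,0,0,0,0]

```text
t: 8.82
tcp_pos: [0.5149, -0.1204, 0.0157]
orientation: [-1.571, -0.0, 0.113]
ft_force: [0.6, -0.0, -0.8]
finger_gap: 0.008
```

Emit:
arm_command:
  deltas:
    - [0,0,0.05,0,0,0,0]
    - [0,0,0.05,0,0,0,0]
    - [0,0,0.05,0,0,0,0]

```text
t: 9.07
tcp_pos: [0.5148, -0.1204, 0.014]
orientation: [-1.571, 0.0, 0.113]
ft_force: [-0.9, 0.2, -0.3]
finger_gap: 0.004
```

Emit:
arm_command:
  deltas:
    - [0,0,0.05,0,0,0,0]
    - [0,0,0.05,0,0,0,0]
    - [0,0,0.05,0,0,0,0]

```text
t: 9.32
tcp_pos: [0.5149, -0.1206, 0.0129]
orientation: [-1.571, -0.0, 0.113]
ft_force: [-0.7, -0.3, 4.7]
finger_gap: 0.005
```

Emit:
arm_command:
  deltas:
    - [0,0,0.04,0,0,0,0]
    - [0,0,0.04,0,0,0,0]
    - [0,0,0.04,0,0,0,0]

```text
t: 9.57
tcp_pos: [0.5148, -0.1207, 0.0116]
orientation: [-1.571, 0.0, 0.113]
ft_force: [-3.0, -1.4, 6.3]
finger_gap: 0.007
```

Emit:
arm_command:
  deltas:
    - [0,0,0.05,0,0,0,0]
    - [0,0,0.05,0,0,0,0]
    - [0,0,0.05,0,0,0,0]

```text
t: 9.82
tcp_pos: [0.5148, -0.1208, 0.0102]
orientation: [-1.571, 0.0, 0.113]
ft_force: [-3.0, -0.9, 6.0]
finger_gap: 0.006
```

Emit:
arm_command:
  deltas:
    - [0,0,0.05,0,0,0,0]
    - [0,0,0.05,0,0,0,0]
    - [0,0,0.05,0,0,0,0]

```text
t: 10.07
tcp_pos: [0.5148, -0.1208, 0.0095]
orientation: [-1.572, -0.0, 0.113]
ft_force: [-4.8, -1.8, 11.5]
finger_gap: 0.008
```

nr gives way by about 4 mm at only about 6 N and then bottoms out, so it's the rocking corner. I'll make one visual check while it's held.

Run:
```python
from h import *
s=st();print(np.round(s['ft_torque'],3))
a=snapshot('scene')['frame'][150:310,150:350]
save('p8.png',cv2.resize(a,(700,560),interpolation=cv2.INTER_CUBIC))
```

```text
{'t': 10.0667, 'tcp_pos': [0.5148, -0.1208, 0.0095], 'orientation': [-1.5716, -0.0001, 0.1131], 'ft_force': [-4.8341, -1.7913, 11.457], 'finger_gap': 0.0078, 'qpos': [-0.4411, 0.4193, 1.8122, -0.0009, 0.9096, -2.1245]}
[-0.076  0.868  0.011]
```

View pics/p8.png

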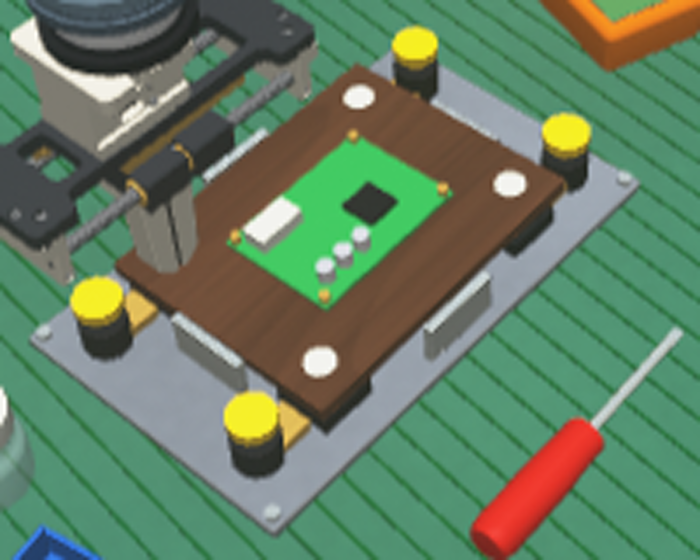

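While it's held, nr is down under the tips at (165,268), the opposite fl corner at (560,185) is visibly raised, and all four keys are up. I'll release, move to the nr key and press it.

Emit:
arm_command:
  deltas:
    - [0,0,-1,0,0,0,0]
    - [0,0,-1,0,0,0,0]
    - [0,0,-1,0,0,0,0]
    - [0,-0.03,-1,-1.65,0,0,0]
    - [0,-0.03,-1,-1.65,0,0,0]
    - [0,-0.03,-1,-1.65,0,0,0]
    - [0,-0.03,-1,-1.65,0,0,0]
    - [0,-0.03,-1,-1.65,0,0,0]

```text
t: 10.78
tcp_pos: [0.5186, -0.1686, 0.0375]
orientation: [-1.569, 0.002, 0.112]
ft_force: [0.9, 0.1, -0.1]
finger_gap: 0.007
```

Emit:
arm_command:
  deltas:
    - [0,0,0.45,0,0,0,0]
    - [0,0,0.45,0,0,0,0]
    - [0,0,0.45,0,0,0,0]

```text
t: 11.03
tcp_pos: [0.5185, -0.1683, 0.0242]
orientation: [-1.569, 0.002, 0.114]
ft_force: [0.3, -0.4, 0.5]
finger_gap: 0.008
```

Emit:
arm_command:
  deltas:
    - [0,0,0.1,0,0,0,0]
    - [0,0,0.1,0,0,0,0]
    - [0,0,0.1,0,0,0,0]

```text
t: 11.28
tcp_pos: [0.5197, -0.1695, 0.0221]
orientation: [-1.571, -0.0, 0.113]
ft_force: [0.5, -0.3, -0.2]
finger_gap: 0.011
```

Emit:
arm_command:
  deltas:
    - [0,0,0.1,0,0,0,0]
    - [0,0,0.1,0,0,0,0]
    - [0,0,0.1,0,0,0,0]

```text
t: 11.53
tcp_pos: [0.5196, -0.1698, 0.0189]
orientation: [-1.571, -0.0, 0.113]
ft_force: [0.1, -0.2, 0.2]
finger_gap: 0.003
```

Emit:
arm_command:
  deltas:
    - [0,0,0.1,0,0,0,0]
    - [0,0,0.1,0,0,0,0]
    - [0,0,0.1,0,0,0,0]

```text
t: 11.78
tcp_pos: [0.5194, -0.1698, 0.0157]
orientation: [-1.571, 0.0, 0.113]
ft_force: [-0.2, 0.1, -0.1]
finger_gap: 0.008
```

Emit:
arm_command:
  deltas:
    - [0,0,0.05,0,0,0,0]
    - [0,0,0.05,0,0,0,0]
    - [0,0,0.05,0,0,0,0]

```text
t: 12.03
tcp_pos: [0.5194, -0.1697, 0.0142]
orientation: [-1.571, 0.0, 0.113]
ft_force: [0.2, -0.1, -0.8]
finger_gap: 0.001
```

No force where the key should have been met, so I'll look.

Run:
```python
from h import *
a=snapshot('scene')['frame'][170:290,140:290];w=snapshot('wrist')['frame'][140:300,150:350]
save('p9.png',np.hstack([cv2.resize(a,(400,320),interpolation=cv2.INTER_CUBIC),cv2.resize(w,(400,320),interpolation=cv2.INTER_CUBIC)]))
```

```text
(no output)
```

View pics/p9.png

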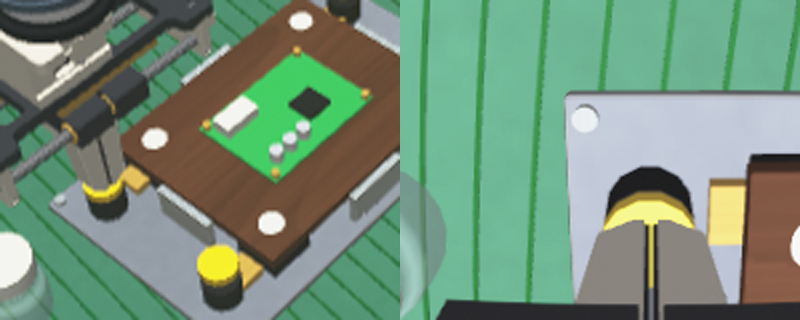

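The tips sit centred on the nr key, and its visible post is clearly shorter than the fr one's. So it is going down, and friction holds it between steps, which explains the zero force. I'll press on to the stop.

Emit:
arm_command:
  deltas:
    - [0,0,0.05,0,0,0,0]
    - [0,0,0.05,0,0,0,0]
    - [0,0,0.05,0,0,0,0]

```text
t: 12.38
tcp_pos: [0.5195, -0.1697, 0.0137]
orientation: [-1.571, -0.0, 0.113]
ft_force: [-2.3, 0.6, 7.9]
finger_gap: 0.005
```

Emit:
arm_command:
  deltas:
    - [0,0,0.05,0,0,0,0]
    - [0,0,0.05,0,0,0,0]
    - [0,0,0.05,0,0,0,0]

```text
t: 12.63
tcp_pos: [0.5196, -0.1698, 0.0135]
orientation: [-1.572, -0.001, 0.113]
ft_force: [-6.1, 3.2, 19.2]
finger_gap: 0.006
```

The stop is at TCP z 0.0136, the same height as the plate top, so the key is flat. I'll let go and check.

Emit:
arm_command:
  deltas:
    - [0,0,0,0,0,0,0]
    - [0,0,-1,0,0,0,0]
    - [0,0,-2,0,0,0,0]
    - [0,0,-5,0,0,0,0]
    - [0,0,-5,0,0,0,0]
    - [0,0,-5,0,0,0,0]
    - [0,0,-5,0,0,0,0]
    - [0,0,-5,0,0,0,0]

```text
t: 13.3
tcp_pos: [0.5193, -0.1696, 0.161]
orientation: [-1.571, -0.0, 0.113]
ft_force: [0.6, -0.3, -1.3]
finger_gap: 0.002
```

Emit:
arm_command:
  deltas:
    - [0,0,0,0,0,0,0]
    - [0,0,0,0,0,0,0]
    - [0,0,0,0,0,0,0]
    - [0,0,0,0,0,0,0]
    - [0,0,0,0,0,0,0]
    - [0,0,0,0,0,0,0]

```text
t: 13.8
tcp_pos: [0.5194, -0.1697, 0.1609]
orientation: [-1.57, 0.001, 0.113]
ft_force: [-0.4, -0.3, 0.3]
finger_gap: 0.003
```

Run:
```python
from h import *
st()
a=snapshot('scene')['frame'][140:300,140:340]
save('p10.png',cv2.resize(a,(700,560),interpolation=cv2.INTER_CUBIC))
```

```text
{'t': 13.8, 'tcp_pos': [0.5194, -0.1697, 0.1609], 'orientation': [-1.5703, 0.0007, 0.1128], 'ft_force': [-0.4298, -0.3491, 0.3473], 'finger_gap': 0.0032, 'qpos': [-0.5199, 0.2772, 1.5935, -0.0001, 1.2718, -2.2035]}
```

View pics/p10.png

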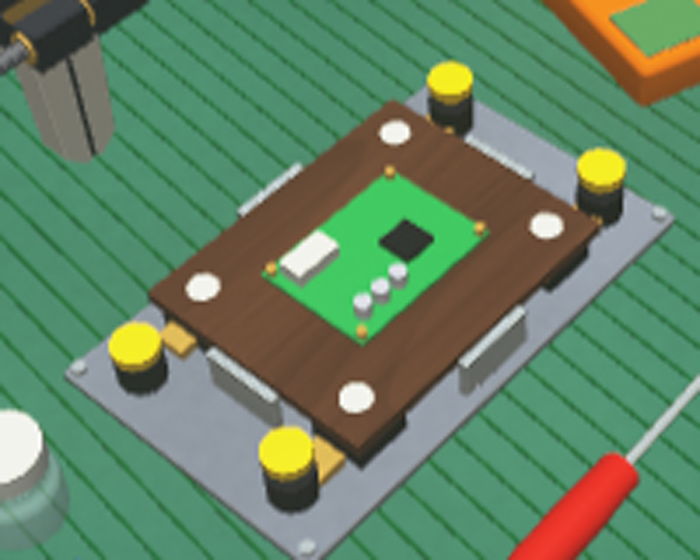

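The nr key at (135,345) is flat and the other three stand. The plate lies level, nothing has shifted, and the arm is clear.

```bash
python3 -c "
from station import robot
print(robot.hand_in())"
```

```text
the job is handed in; nothing more can be done
None
```

The rocking corner was the near right one. I pressed its shim key flat, let go and handed the job in; no verdict is reported.

- **Corners tested:** Near left was rigid at 30 N. Near right sank about 4 mm at roughly 6 N and then stopped. While I held it down, the camera showed the far left corner raised and all four keys still up. I did not press the two far corners, since near right had already dipped.
- **Key pressed:** The near right key went down to a hard stop at 19 N, with the tool at the height where it had met the plate top, so the key is flat.
- **Last check:** After I let go, the scene picture showed that key down, the other three standing and the plate level. The meter, jar and screwdriver, as far as they were in view, looked unmoved; the tray was outside that last crop and not re-checked. The arm was clear, the force was about zero, and 13.8 s had passed on the clock.
- **Disagreements:**
  - The shut fingertips met the plate with the tool about 38 mm lower than the stated 14 mm tip offset implies. I used the measured contact height instead.
  - The 3 N key friction did not show between steps, so I judged the key's travel from the picture and the hard stop.

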